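Push the bearing cup home and close both keeper slides

TASK

Push the bearing cup squarely into the housing, a little at a time around its rim so that it never cocks noticeably (more than about 6 degrees), until it sits level and fully home on its shoulder. Then slide both keeper grips inwards to their end stops so that the keepers cover the cup's rim, and leave the other things on the bench alone.

Things in the scene. Friction and masses are not known exactly. Their poses are not given: they have to be found in the camera images.
- housing: Fixed grey metal block, 90 mm (its x) by 290 mm (its y) by 40 mm high, the bore in the middle of its top and a keeper slide at each end of its long (y) axis. Origin: centre of its underside, below the bore; z up. The keepers' rails rise 10 mm above the top face from 46 mm off the bore's axis; four dark stops on them rise 16 mm, 54 to 60 mm off the axis and 14 to 23 mm beside the centre line.
- cup_top (a point): Centre of the upper rim of the steel bearing cup, a plain ring 56 mm outside, 36 mm inside (rim 10 mm wide, mid radius 23 mm), 20 mm tall, standing part-way in the bore. Its z axis is the cup's axis (vertical when square). At the start the rim is 8 to 10 mm above the housing's top face, leaning up to 0.03 rad; fully home it is 2 mm above (42 mm above the housing's underside).
- cup (a joint): How far the cup's centre has sunk, m: starts 0 to 0.002, 0.008 when home. Stiff push fit, about 5 to 15 N if pushed below 15 mm/s; stays where left. Pushed at one side of the rim it sinks and cocks: of that side's drop about half is sinking, half tilt (3 mm: about 0.06 rad). On its shoulder, pushing the high side levels it. A keeper cannot pass over a cup standing over 4 mm proud of the top face.
- keeper_a (a joint): Travel of the keeper at the housing's +y end, m: 0 fully open (outwards), 0.040 at its inner end stop. Starts 0 to 0.015. It slides towards the bore, with about 3 N of friction, and stays where it is left.
- keeper_b (a joint): The same for the keeper at the housing's -y end: 0 open, 0.040 at its inner end stop, sliding towards the bore. Starts 0 to 0.015.
- grip_a (a point): Centre of the black upright grip of keeper a (housing's +y end): 12 mm along the slide (housing's y), 30 mm across it, 33 mm tall, its foot 56 mm and its top 89 mm above the bench. It stands on a dark cross shoe 44 mm wide that meets the stops. It is 106 mm from the bore's axis when open, 66 mm when home. Axes: z up; y the closing direction.
- grip_b (a point): Centre of the black upright grip of keeper b, the same in shape and size, at the housing's -y end. Axes: z up; y the closing direction.
- spare_ring: Bystander: loose steel ring, 52 mm across, 15 mm high, lying on the bench.
- grease_jar: Bystander: white jar, 54 mm across, 55 mm high.
- gauge_block: Bystander: dark steel block, 60 x 40 x 35 mm.
- wrench: Bystander: steel wrench, 160 mm long, lying flat.

How it is judged:
By the outcome, as a careful person would: the job done as asked, in the order asked, and still so for the second after the job is handed in, with the robot touching nothing.
It also fails if it takes over 59 s, if anything falls off the work surface, if the arm or the gripper's body presses on something with over 40 N, if the wrist force passes 120 N, or if a joint passes its speed limit or range.

ROBOT

A 6-joint arm with a two-finger parallel gripper is mounted at the origin on the work surface. World frame = base frame: x ahead of the robot, y to its left, z up, the work surface at z = 0. Lengths are in m, angles in rad, forces in N, time in s.
With the tool pointing down it reaches from about 0.25 to 0.725 m from the base axis. Payload 4 kg.
Tool frame: the origin (TCP) lies on the centre line of the jaws, within the pads' length; the fingertips stand 17 mm ahead of it and the grasp point (between the pads) lies 2 mm behind it; z points along the fingers, y is the line along which they close (so a half turn about z gives the same grasp; the last joint's range is limited). The gripper opens to 85 mm and grips with 20 to 120 N. Pads are 22 mm wide; open, the fingers measure 114 mm over their backs; the gripper's body (76 mm by 85 mm) begins 54 mm behind the grasp point. The pads swing forward as they close: fully open they stand 13 mm farther back than shut.
Start: joints at [1.287, 0.241, 0.005, 1.335, 0, 1.571], TCP at [0.14, 0.48, 0.248] pointing down, gripper open.
Joint ranges: [-2.72, 2.72], [-1.05, 1.87], [-1.09, 1.28], [-1.99, 2.15], [-1.42, 1.44], [-3.14, 3.14]. Speed limits (rad/s): [2.79, 2.79, 3.14, 3.14, 3.14, 3.14].

INTERFACE

Orientations are given as a unit quaternion [x, y, z, w].
In Python, from workcell import get_obs, imaging, order gives the robot as it stands.
- The arm moves only by the tool apply_moves, never from a script. Its argument "targets" is a list that holds one entry, the list of rows, each a list of 5 numbers: the shift along the world's x, y, z in units of 40 mm (1.0 is 40 mm), then the turn about the world's z in degrees, then the gripper command: -1 is shut, 1 is fully open, values between are in proportion. In form: [[[dx, dy, dz, turn, fingers], ...]]. A call has 1 to 8 rows; each row shifts and turns the commanded pose from where the row before left it; what a row does not reach is not made up. A row lasts 1/12 s, in which the tool goes at most 41.7 mm and 7.16 degrees, less where a joint would pass 70% of its speed; a pose out of reach is approached as far as the arm can. A call is refused whole if a number of a shift passes 1 or a number of a turn 7.16, either way. A call with a gripper value outside its range is refused whole. The fingers move at their own pace and stop on an object; the grip force is fixed at half the most. Time passes only in rows, so rows that do not move let the fingers close. It gives the time, the measured TCP pose, the force, the opening and the grip force at its end, in the units of the state.
- get_obs(): the state, without advancing time (a new reading comes with each control period).
- imaging.camera(name): name is "scene" or "side" or "wrist"; returns (picture, depth): 480x640x3 uint8, blue, green, red; 480x640 float32, m along the optical axis (not along the pixel's ray), 0 where there is no reading.
- imaging.get_calibration(name): a dict with "camera_matrix" (3x3 intrinsics, pixels), "eye" and "rotation" of the camera in the world; the wrist camera has in their place "hand_eye" (4x4, takes a point from camera to tool coordinates, whose origin is the TCP and whose axes are the flange's). Camera axes: x right, y down, z forward; pixel columns grow to the right and rows downward; lengths in m; the calibration is good to about 2 mm. The wrist camera is an equidistant fisheye: a pixel r from the principal point sees the ray r / f radians off the axis. A picture is of the moment at which its call begins: read the wrist's pose just before it. get_calibration takes no time and is no camera call.
- order.job_done(): hands the job in; it is judged then, once.
The state is a dict: "clock": time; "joint_pos": joint angles; "joint_vel": joint speeds; "tau": joint torques, N m; "eef_pos": TCP position; "tool_rot": TCP orientation; "ft_force": force on the tool from outside, world axes, zero at the start; "ft_torque": the same for the moment, N m; "grip_width": finger opening in m; "grasp_force": force on a finger pad.
Only numpy, scipy, OpenCV 4.12 (cv2) and the standard library are available. Lean on these libraries where they do the work, as an engineer would, in place of code of your own. Each camera call takes 0.05 s, during which the arm holds its last target. There are 200 camera calls.

## Working session

There is one attempt and no reset: what is moved stays moved. The work goes in short steps, Python scripts to look and compute and a tool call to move; the robot and the scene stay as the last step left them, time stands still between calls to the robot, and variables do not carry over. Pictures are saved under pics/ and viewed, at most 10 in all, crops included, and the job is handed in when it is done.

Besides the shell and the picture viewer there is one more tool, called as name(argument=value, ...), one argument or row to a line, values as JSON. apply_moves: Moves the arm, as the interface text tells. Its arguments: {"type":"object","properties":{"targets":{"type":"array","items":{"type":"array","items":{"type":"array","items":{"type":"number"}}}}},"required":["targets"]}

```bash
mkdir -p pics; ls
python3 - <<'E'
from workcell import get_obs, imaging
import cv2,numpy as np
o=get_obs();print(o['clock'],o['eef_pos'],o['tool_rot'],o['ft_force'],o['grip_width'])
for n in ('scene','side'):
    p,d=imaging.camera(n);cv2.imwrite(f'pics/{n}0.png',p);np.save(f'{n}0.npy',d)
    c=imaging.get_calibration(n);print(c)
E
```

```text
pics
0.0 [0.13984792 0.47942732 0.24741553] [ 1.41444704e-01  9.89945610e-01 -1.03001469e-03 -1.52070386e-04] [-0.77454989  0.65816381  0.21771463] 0.08542991001644229
{'camera_matrix': array([[574.26999762,   0.        , 310.67163218],
       [  0.        , 574.26999762, 243.813186  ],
       [  0.        ,   0.        ,   1.        ]]), 'eye': array([1.23056086, 0.67712214, 0.69897669]), 'rotation': array([ 0.34305221,  0.80786916, -0.442475  , -0.18406104])}
{'camera_matrix': array([[498.62503118,   0.        , 319.03894821],
       [  0.        , 498.62503118, 242.89330779],
       [  0.        ,   0.        ,   1.        ]]), 'eye': array([-0.00923669, -0.67024888,  0.70178677]), 'rotation': array([ 0.83126088, -0.30832845,  0.14798236, -0.43822384])}
```

View pics/scene0.png

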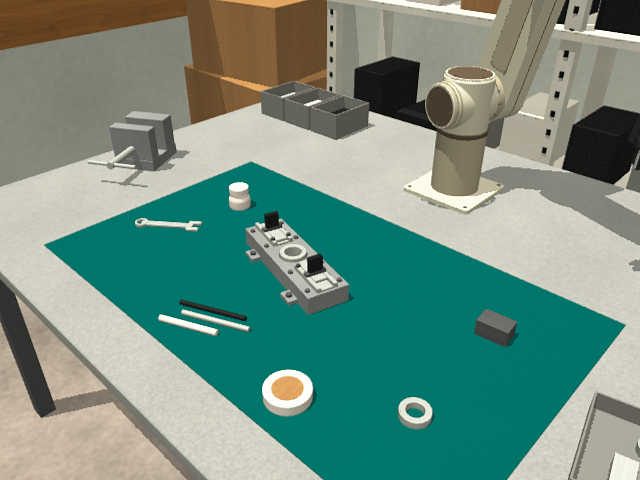

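View pics/side0.png

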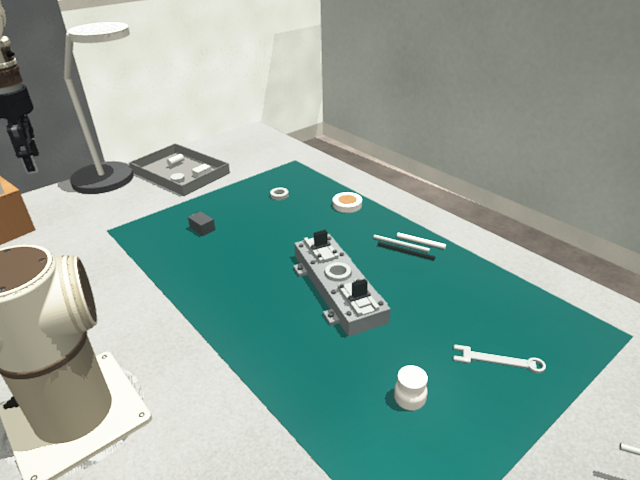

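The housing is in the middle of the mat, with the cup at about (293,254) in the scene view and (338,270) in the side view. The black grips are at (272,221) and (315,264) in the scene view. Next I'll fit the housing from depth.

```bash
cat > h.py <<'E'
import numpy as np,cv2
from scipy.spatial.transform import Rotation as R
from workcell import get_obs, imaging
def cloud(n,d):
    c=imaging.get_calibration(n);K=c['camera_matrix'];v,u=np.nonzero(d>0);z=d[v,u]
    P=np.c_[(u-K[0,2])/K[0,0]*z,(v-K[1,2])/K[1,1]*z,z]
    return P@R.from_quat(c['rotation']).as_matrix().T+c['eye'],u,v
E
python3 - <<'E'
from h import *
for n,uv in (('scene',(293,254)),('side',(338,270))):
    d=np.load(f'{n}0.npy');P,u,v=cloud(n,d);img=cv2.imread(f'pics/{n}0.png')
    g=img[v,u].astype(int)
    i=np.argmin((u-uv[0])**2+(v-uv[1])**2);c=P[i];print(n,'bore px',c)
    near=np.hypot(*(P[:,:2]-c[:2]).T)<.2
    t=near&(abs(P[:,2]-.04)<.004)
    r=cv2.minAreaRect(P[t][:,:2].astype(np.float32));print('top',t.sum(),r,np.median(P[t][:,2]))
    b=near&(P[:,2]>.06)&(g.sum(1)<120)
    Q=P[b];k=np.linalg.norm(Q[:,:2]-c[:2],axis=1)<.14;Q=Q[k]
    _,l,m=cv2.kmeans(Q[:,:2].astype(np.float32),2,None,(3,50,1e-6),5,cv2.KMEANS_PP_CENTERS)
    for j in (0,1):
        q=Q[l[:,0]==j];print('grip',len(q),m[j],q.min(0),q.max(0))
    s=(np.hypot(*(P[:,:2]-c[:2]).T)<.04)&(P[:,2]>.044)
    q=P[s];e=cv2.minEnclosingCircle(q[:,:2].astype(np.float32));print('cup',s.sum(),e,np.percentile(q[:,2],[5,50,95]))
    mat=near&(P[:,2]<.015);print('bench z',np.median(P[mat][:,2]))
    o=near&(P[:,2]>.02)&(np.hypot(*(P[:,:2]-c[:2]).T)>.16);q=P[o]
    if len(q):print('other',q.min(0),q.max(0))
    dd=(P[:,2]>.02)&(P[:,2]<.2)&(abs(P[:,0]-.45)<.3)&(abs(P[:,1])<.45);q=P[dd]
    print({tuple(x) for x in np.round(q[:,:2],1)})
E
```

```text
scene bore px [ 0.53058054 -0.06136476  0.02000454]
top 1990 ((0.5502192378044128, -0.04185463488101959), (0.2954428791999817, 0.09266047924757004), 73.16304016113281) 0.0389041784112652
grip 190 [0.5789038 0.0498051] [0.56254313 0.04106268 0.06026756] [0.59284012 0.05655346 0.08976899]
grip 149 [ 0.52375853 -0.13373446] [ 0.50884539 -0.14363104  0.06020849] [ 0.5383683  -0.12738023  0.08803896]
cup 200 ((0.531157910823822, -0.06197364628314972), 0.039677947759628296) [0.04436735 0.04708102 0.05183187]
bench z -0.0002827275524425743
other [0.54598495 0.06632616 0.02000657] [0.63529561 0.11020437 0.05107848]
{(np.float64(0.4), np.float64(0.4)), (np.float64(0.5), np.float64(-0.0)), (np.float64(0.5), np.float64(-0.4)), (np.float64(0.6), np.float64(-0.0)), (np.float64(0.4), np.float64(-0.4)), (np.float64(0.5), np.float64(0.1)), (np.float64(0.6), np.float64(0.1)), (np.float64(0.5), np.float64(-0.3)), (np.float64(0.4), np.float64(-0.3)), (np.float64(0.5), np.float64(-0.2)), (np.float64(0.5), np.float64(0.3)), (np.float64(0.4), np.float64(0.3)), (np.float64(0.6), np.float64(-0.2)), (np.floa
[... 607 characters left out ...]
14]
bench z 0.0015199598036204076
other [ 0.46273968 -0.19739182  0.02001606] [ 0.55082318 -0.15811622  0.05176363]
{(np.float64(0.4), np.float64(0.4)), (np.float64(0.5), np.float64(0.0)), (np.float64(0.6), np.float64(0.0)), (np.float64(0.5), np.float64(-0.4)), (np.float64(0.5), np.float64(0.1)), (np.float64(0.4), np.float64(-0.4)), (np.float64(0.6), np.float64(0.1)), (np.float64(0.5), np.float64(-0.3)), (np.float64(0.4), np.float64(-0.3)), (np.float64(0.5), np.float64(0.3)), (np.float64(0.5), np.float64(-0.2)), (np.float64(0.4), np.float64(0.3)), (np.float64(0.6), np.float64(-0.2)), (np.float64(0.5), np.float64(-0.1)), (np.float64(0.5), np.float64(0.4)), (np.float64(0.6), np.float64(-0.1))}
```

apply_moves(
  targets=[
    [[0.6,-0.77,0,0,-0.25],[0.6,-0.77,0,0,-0.25],[0.6,-0.77,0,0,-0.25],[0.6,-0.77,0,0,-0.25],[0.6,-0.77,0,0,-0.25],[0.6,-0.77,0,0,-0.25],[0.6,-0.77,0,0,-0.25],[0.6,-0.77,0,0,-0.25]],
  ],
)

```text
clock: 0.77
eef_pos: [0.3325, 0.2318, 0.2481]
tool_rot: [0.141, 0.99, -0.0, -0.0]
ft_force: [0.3, 1.5, -0.9]
grip_width: 0.0324
grasp_force: 0.0
```

apply_moves(
  targets=[
    [[0.6,-0.77,0,0,-0.25],[0.6,-0.77,0,0,-0.25],[0.6,-0.77,0,0,-0.25],[0.6,-0.77,0,0,-0.25],[0.6,-0.77,-0.1,0,-0.25],[0.6,-0.77,-0.1,0,-0.25],[0.63,-0.72,-0.1,0,-0.25],[0,0,-0.1,0,-0.25]],
  ],
)

```text
clock: 1.43
eef_pos: [0.5047, 0.0152, 0.2312]
tool_rot: [0.145, 0.989, -0.001, 0.001]
ft_force: [0.2, 0.6, -0.1]
grip_width: 0.032
grasp_force: 0.0
```

```bash
cat >> h.py <<'E'
def wrist(name):
    o=get_obs();p,d=imaging.camera('wrist');cv2.imwrite(name,p);np.save('wrist.npy',d)
    return o,p,d
def wrist_world(o,u,v,z=None,d=None):
    "world points of wrist pixels, on plane z or by depth"
    c=imaging.get_calibration('wrist');K=c['camera_matrix']
    u=np.atleast_1d(u).astype(float);v=np.atleast_1d(v).astype(float)
    x=(u-K[0,2])/K[0,0];y=(v-K[1,2])/K[1,1];r=np.hypot(x,y)+1e-12
    ray=np.c_[np.sin(r)*x/r,np.sin(r)*y/r,np.cos(r)]
    T=np.array(c['hand_eye']);Rw=R.from_quat(o['tool_rot']).as_matrix()
    ro=ray@T[:3,:3].T@Rw.T;e=Rw@T[:3,3]+o['eef_pos']
    s=(z-e[2])/ro[:,2] if d is None else d/ray[:,2]
    return e+ro*s[:,None]
E
python3 - <<'E'
from h import *
o,p,d=wrist('pics/w1.png')
print(o['clock'],o['eef_pos'],o['tool_rot'],o['ft_force'],o['grip_width'],imaging.get_calibration('wrist'))
E
```

```text
1.4333 [0.50472887 0.01517051 0.23118682] [ 1.44797785e-01  9.89460300e-01 -9.52403404e-04  1.00436375e-03] [ 0.20473388  0.5741573  -0.11838167] 0.03204791427932612 {'camera_matrix': array([[371.64829954,   0.        , 313.65977409],
       [  0.        , 371.64829954, 242.87471358],
       [  0.        ,   0.        ,   1.        ]]), 'hand_eye': array([[ 2.94383060e-04, -9.59126859e-01, -2.82976292e-01,
         7.28264756e-02],
       [ 9.99998561e-01,  7.55093756e-04, -1.51902502e-03,
         3.77252219e-04],
       [ 1.67061133e-03, -2.82975437e-01,  9.59125701e-01,
        -1.22867929e-01],
       [ 0.00000000e+00,  0.00000000e+00,  0.00000000e+00,
         1.00000000e+00]])}
```

View pics/w1.png

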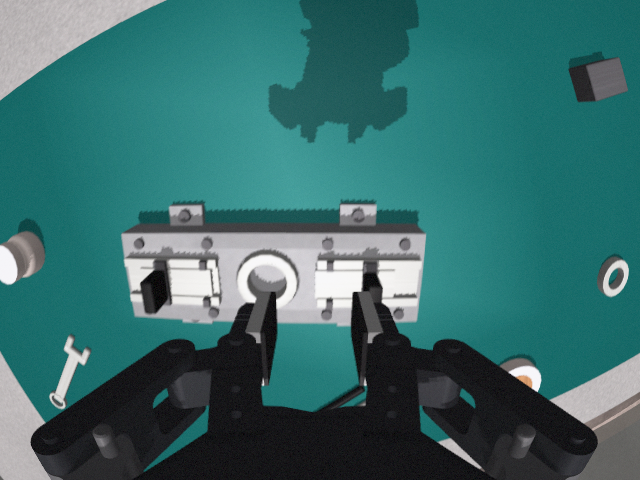

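The wrist view shows the cup rim centred at about (267,281), the slides at (175,280) and (368,280), and nothing blocking the approach. I'll fit the rim from depth.

```bash
cat >> h.py <<'E'
def cupfit(o,p,d,c0,zmin=.0435):
    v,u=np.nonzero(d>0);P=wrist_world(o,u,v,d=d[v,u])
    s=(np.hypot(*(P[:,:2]-c0).T)<.036)&(P[:,2]>zmin)&(P[:,2]<.056)
    q=P[s];q=q[q[:,2]>np.percentile(q[:,2],25)-.003]
    A=np.c_[q[:,:2]-c0,np.ones(len(q))]
    k=np.linalg.lstsq(A,q[:,2],rcond=None)[0]
    c,r=cv2.minEnclosingCircle(q[:,:2].astype(np.float32))
    # top face
    t=(np.hypot(*(P[:,:2]-c0).T)<.18)&(abs(P[:,2]-.04)<.004)
    rect=cv2.minAreaRect(P[t][:,:2].astype(np.float32))
    return len(q),np.round(c,4),round(r,4),'z,slopes',np.round(k[[2,0,1]],4),'top',rect,np.median(P[t][:,2])
E
python3 - <<'E'
from h import *
o=get_obs();print(o['eef_pos'],o['tool_rot'])
d=np.load('wrist.npy');p=cv2.imread('pics/w1.png')
o['eef_pos']=np.array([0.50472887,0.01517051,0.23118682]);o['tool_rot']=[1.44797785e-01,9.89460300e-01,-9.52403404e-04,1.00436375e-03]
print(wrist_world(o,[267,122,425],[281,234,232],z=.045))
print(cupfit(o,p,d,np.array([.549,-.0435])))
E
```

```text
[0.50214406 0.01733501 0.23021573] [ 1.44056235e-01  9.89568761e-01 -3.55147086e-04 -1.15849432e-03]
[[ 0.54500636 -0.04127051  0.045     ]
 [ 0.46237142 -0.16219864  0.045     ]
 [ 0.54111775  0.10675648  0.045     ]]
(1268, array([ 0.547 , -0.0431]), 0.0279, 'z,slopes', array([ 0.0451, -0.0168, -0.009 ]), 'top', ((0.5474274158477783, -0.04331612586975098), (0.29086369276046753, 0.09181869775056839), 73.10376739501953), np.float64(0.037377938524951804))
```

apply_moves(
  targets=[
    [[0.4,-0.5,0,-0.3,-0.25],[0.4,-0.5,-0.4,0,-0.25],[0.32,-0.51,-0.6,0,-0.25],[0,0,-0.8,0,-0.25],[0,0,-0.8,0,-0.25],[0,0,-0.6,0,-0.25],[0,0,-0.2,0,-0.25],[0,0,0,0,-0.25]],
  ],
)

```text
clock: 2.15
eef_pos: [0.5433, -0.0393, 0.0939]
tool_rot: [0.143, 0.99, -0.0, -0.003]
ft_force: [0.2, 1.4, -0.7]
grip_width: 0.0321
grasp_force: 0.0
```

Run:
```python
from h import *
o=get_obs();print(o['clock'],o['eef_pos'],o['tool_rot'],o['ft_force'],o['grip_width'])
o,p,d=wrist('pics/w2.png')
print(cupfit(o,p,d,np.array([.547,-.043])))
```

```text
2.15 [ 0.54331889 -0.03930396  0.09385233] [ 1.43431318e-01  9.89654931e-01 -1.35819370e-04 -3.24894441e-03] [ 0.2169749   1.35939266 -0.72304969] 0.03214611974512165
(3997, array([ 0.5474, -0.0432]), 0.028, 'z,slopes', array([ 0.0451, -0.0186, -0.0061]), 'top', ((0.5477038621902466, -0.043465763330459595), (0.2915162146091461, 0.09136049449443817), 73.20738983154297), np.float64(0.0373521087536704))
```

View pics/w2.png

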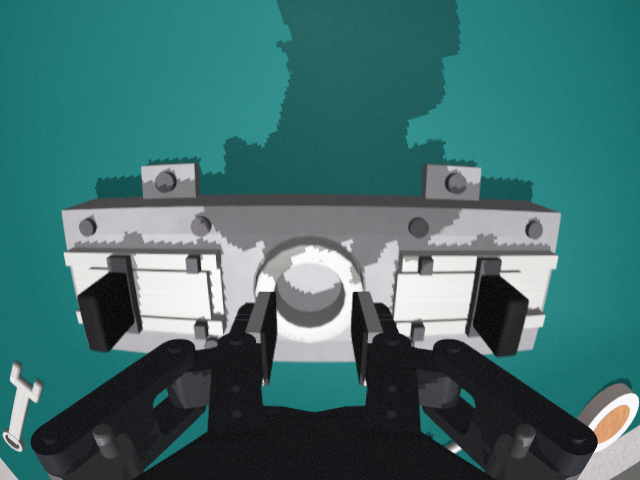

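The fingers straddle the bore, directly above the rim at about (262,300) and (362,300). I'll centre the tool and creep down.

apply_moves(
  targets=[
    [[0.1,-0.1,-0.2,0,-0.25],[0,0,-0.1,0,-0.25],[0,0,0,0,-0.25]],
  ],
)

```text
clock: 2.45
eef_pos: [0.5507, -0.0445, 0.0848]
tool_rot: [0.144, 0.99, 0.0, 0.001]
ft_force: [0.5, -0.9, -0.7]
grip_width: 0.032
grasp_force: 0.0
```

```bash
python3 -c "
from h import *
o=get_obs();print(o['eef_pos'],o['tool_rot'],o['ft_force'],o['ft_torque'])"
```

```text
[ 0.55068607 -0.04445867  0.08480088] [1.44042597e-01 9.89571236e-01 4.69040480e-05 7.05439721e-04] [ 0.50678068 -0.86958463 -0.67392714] [0.01514398 0.0118074  0.03635157]
```

apply_moves(
  targets=[
    [[-0.08,0.03,-0.1,0,-0.25],[0,0,-0.06,0,-0.25],[0,0,-0.03,0,-0.25],[0,0,-0.03,0,-0.25],[0,0,-0.03,0,-0.25],[0,0,-0.03,0,-0.25]],
  ],
)

```text
clock: 2.95
eef_pos: [0.5469, -0.0432, 0.0731]
tool_rot: [0.144, 0.99, 0.0, 0.0]
ft_force: [-0.5, 0.4, 0.2]
grip_width: 0.032
grasp_force: 0.0
```

apply_moves(
  targets=[
    [[0,0,-0.025,0,-0.25],[0,0,-0.025,0,-0.25],[0,0,-0.025,0,-0.25],[0,0,-0.025,0,-0.25]],
  ],
)

```text
clock: 3.28
eef_pos: [0.5468, -0.0432, 0.069]
tool_rot: [0.144, 0.99, -0.0, 0.0]
ft_force: [0.4, -0.4, -0.1]
grip_width: 0.0321
grasp_force: 0.0
```

apply_moves(
  targets=[
    [[0,0,-0.02,0,-0.25],[0,0,-0.02,0,-0.25],[0,0,-0.02,0,-0.25],[0,0,-0.02,0,-0.25]],
  ],
)

```text
clock: 3.62
eef_pos: [0.5468, -0.0432, 0.0658]
tool_rot: [0.144, 0.99, 0.0, -0.0]
ft_force: [0.4, 1.3, -0.3]
grip_width: 0.0322
grasp_force: 0.0
```

apply_moves(
  targets=[
    [[0,0,-0.02,0,-0.25],[0,0,-0.02,0,-0.25],[0,0,-0.02,0,-0.25]],
  ],
)

```text
clock: 3.87
eef_pos: [0.5469, -0.0433, 0.0641]
tool_rot: [0.144, 0.99, -0.0, 0.0]
ft_force: [-1.7, 0.3, 7.0]
grip_width: 0.0318
grasp_force: 3.4
```

Contact at TCP z of about 0.0645. I'll push 2 mm, then turn the tool by a quarter and repeat.

apply_moves(
  targets=[
    [[0,0,-0.02,0,-0.25],[0,0,-0.02,0,-0.25],[0,0,-0.02,0,-0.25]],
  ],
)

```text
clock: 4.12
eef_pos: [0.5469, -0.0433, 0.0623]
tool_rot: [0.144, 0.99, -0.0, 0.0]
ft_force: [-3.0, 0.7, 8.2]
grip_width: 0.0323
grasp_force: 4.5
```

Run:
```python
from h import *
o,p,d=wrist('pics/w3.png')
print(o['eef_pos'],o['ft_force'],o['ft_torque'],cupfit(o,p,d,np.array([.5475,-.0433]),.0405)[:5])
```

```text
[ 0.54686497 -0.04330789  0.06228511] [-3.00774873  0.73637557  8.22231224] [-0.01928499  0.75883206 -0.0070177 ] (5294, array([ 0.5455, -0.0428]), 0.0303, 'z,slopes', array([ 0.044 , -0.0236,  0.0032]))
```

apply_moves(
  targets=[
    [[0,0,0.15,0,-0.25],[0,0,0,7,-0.25],[0,0,0,7,-0.25],[0,0,0,7,-0.25],[0,0,0,7,-0.25],[0,0,0,7,-0.25],[0,0,0,7,-0.25],[0,0,0,7,-0.25]],
  ],
)

```text
clock: 4.83
eef_pos: [0.5469, -0.0432, 0.0673]
tool_rot: [-0.282, 0.959, 0.0, 0.0]
ft_force: [-0.5, 0.5, 1.1]
grip_width: 0.032
grasp_force: 0.0
```

apply_moves(
  targets=[
    [[0,0,0,7,-0.25],[0,0,0,7,-0.25],[0,0,0,7,-0.25],[0,0,0,7,-0.25],[0,0,0,7,-0.25],[0,0,0,6,-0.25],[0,0,0,0,-0.25],[0,0,0,0,-0.25]],
  ],
)

```text
clock: 5.5
eef_pos: [0.5469, -0.0432, 0.0672]
tool_rot: [-0.597, 0.802, -0.0, 0.0]
ft_force: [0.2, 0.2, -1.1]
grip_width: 0.0321
grasp_force: 0.0
```

Run:
```python
from h import *
o,p,d=wrist('pics/w4.png')
print(o['joint_pos'],o['eef_pos'],o['tool_rot'],o['ft_force'],o['ft_torque'],cupfit(o,p,d,np.array([.5475,-.0433]),.041)[:5])
print(np.rad2deg(R.from_quat(o['tool_rot']).as_matrix()[:2,1]@np.array([1,1j]) and np.angle(R.from_quat(o['tool_rot']).as_matrix()[:2,1]@np.array([1,1j]))))
```

```text
[-7.88440894e-02  4.78439740e-01 -1.49593074e-01  9.42603028e-01
  2.86010505e-05 -1.35791167e+00] [ 0.54688676 -0.04320014  0.0672143 ] [-5.96821429e-01  8.02374087e-01 -4.20459305e-05  6.98242499e-05] [ 0.16038687  0.17067026 -1.12660524] [ 0.01875068  0.03549946 -0.00709267] (4874, array([ 0.5464, -0.0432]), 0.0289, 'z,slopes', array([ 0.0434, -0.0161,  0.0005]))
163.28517371068318
```

apply_moves(
  targets=[
    [[0,0,-0.06,0,-0.25],[0,0,-0.04,0,-0.25],[0,0,-0.03,0,-0.25],[0,0,-0.02,0,-0.25],[0,0,-0.02,0,-0.25]],
  ],
)

```text
clock: 5.97
eef_pos: [0.5466, -0.0432, 0.0609]
tool_rot: [-0.598, 0.802, 0.0, -0.0]
ft_force: [-3.0, 0.7, 8.4]
grip_width: 0.0322
grasp_force: 3.8
```

apply_moves(
  targets=[
    [[0,0,-0.02,0,-0.25],[0,0,-0.02,0,-0.25],[0,0,-0.02,0,-0.25]],
  ],
)

```text
clock: 6.22
eef_pos: [0.5466, -0.0431, 0.059]
tool_rot: [-0.598, 0.802, -0.0, 0.0]
ft_force: [-2.9, 0.4, 8.7]
grip_width: 0.032
grasp_force: 4.6
```

```bash
cat > c.py <<'E'
from h import *
import sys
o,p,d=wrist(f'pics/{sys.argv[1]}.png')
print(o['clock'],o['eef_pos'],o['ft_force'],o['ft_torque'],cupfit(o,p,d,np.array([.5473,-.0433]),.0395)[:5])
E
python3 c.py w5
```

```text
6.2167 [ 0.54664848 -0.04314829  0.05899275] [-2.93318089  0.44467028  8.66844843] [ 0.11795725  0.76719046 -0.05581094] (3952, array([ 0.5454, -0.0452]), 0.0301, 'z,slopes', array([ 0.043 , -0.0094, -0.0022]))
```

apply_moves(
  targets=[
    [[0,0,-0.02,0,-0.25],[0,0,-0.015,0,-0.25]],
  ],
)

```text
clock: 6.43
eef_pos: [0.5467, -0.0432, 0.0581]
tool_rot: [-0.598, 0.802, -0.0, 0.0]
ft_force: [-5.1, 0.2, 15.6]
grip_width: 0.0318
grasp_force: 7.9
```

apply_moves(
  targets=[
    [[0,0,-0.01,0,-0.25],[0,0,-0.01,0,-0.25]],
  ],
)

```text
clock: 6.6
eef_pos: [0.5467, -0.0431, 0.058]
tool_rot: [-0.598, 0.802, -0.0, 0.0]
ft_force: [-6.5, 0.2, 18.4]
grip_width: 0.0318
grasp_force: 9.5
```

apply_moves(
  targets=[
    [[0,0,-0.02,0,-0.25],[0,0,-0.02,0,-0.25]],
  ],
)

```text
clock: 6.77
eef_pos: [0.5467, -0.0432, 0.0579]
tool_rot: [-0.598, 0.802, -0.0, 0.001]
ft_force: [-11.1, 0.0, 31.0]
grip_width: 0.0319
grasp_force: 15.5
```

apply_moves(
  targets=[
    [[0,0,0.2,0,-0.25],[0,0,0,-7,-0.25],[0,0,0,-7,-0.25],[0,0,0,-7,-0.25],[0,0,0,-7,-0.25],[0,0,0,-7,-0.25],[0,0,0,-7,-0.25],[0,0,0,-7,-0.25]],
  ],
)

```text
clock: 7.43
eef_pos: [0.5467, -0.0432, 0.0619]
tool_rot: [-0.208, 0.978, 0.0, -0.0]
ft_force: [-0.2, 0.3, -0.2]
grip_width: 0.0321
grasp_force: 0.0
```

apply_moves(
  targets=[
    [[0,0,0,-7,-0.25],[0,0,0,-7,-0.25],[0,0,0,-7,-0.25],[0,0,0,-7,-0.25],[0,0,0,-7,-0.25],[0,0,0,-6,-0.25],[0,0,0,0,-0.25],[0,0,0,0,-0.25]],
  ],
)

```text
clock: 8.1
eef_pos: [0.5467, -0.0432, 0.0619]
tool_rot: [0.143, 0.99, -0.0, -0.0]
ft_force: [0.8, -0.3, -0.3]
grip_width: 0.0319
grasp_force: 0.0
```

```bash
python3 c.py w6
```

```text
8.1 [ 0.54673222 -0.04323193  0.06189389] [ 0.8290819  -0.33683783 -0.29835898] [ 0.01190554  0.00790107 -0.0365362 ] (1324, array([ 0.5437, -0.0423]), 0.0301, 'z,slopes', array([ 0.0469, -0.0019,  0.0077]))
```

apply_moves(
  targets=[
    [[0,0,-0.05,0,-0.25],[0,0,-0.03,0,-0.25],[0,0,-0.02,0,-0.25]],
  ],
)

```text
clock: 8.4
eef_pos: [0.5467, -0.0432, 0.0582]
tool_rot: [0.144, 0.99, -0.0, -0.0]
ft_force: [-1.6, 1.1, 7.2]
grip_width: 0.0318
grasp_force: 3.8
```

apply_moves(
  targets=[
    [[0,0,-0.02,0,-0.25],[0,0,-0.02,0,-0.25]],
  ],
)

```text
clock: 8.57
eef_pos: [0.5468, -0.0432, 0.0581]
tool_rot: [0.144, 0.99, -0.0, 0.0]
ft_force: [-5.5, 0.5, 16.7]
grip_width: 0.0322
grasp_force: 8.4
```

apply_moves(
  targets=[
    [[0,0,-0.02,0,-0.25],[0,0,-0.02,0,-0.25]],
  ],
)

```text
clock: 8.73
eef_pos: [0.5468, -0.0432, 0.0579]
tool_rot: [0.144, 0.99, -0.0, 0.001]
ft_force: [-9.2, 1.1, 25.9]
grip_width: 0.0321
grasp_force: 12.9
```

apply_moves(
  targets=[
    [[0,0,0.4,0,-0.25],[0,0,0.8,0,-0.6],[0,0,0.8,0,-1],[0,0,0,0,-1],[0,0,0,0,-1]],
  ],
)

```text
clock: 9.15
eef_pos: [0.5486, -0.0433, 0.1373]
tool_rot: [0.144, 0.99, 0.0, 0.003]
ft_force: [-0.8, 0.2, -0.0]
grip_width: 0.0001
grasp_force: 0.0
```

Run:
```python
from h import *
o,p,d=wrist('pics/w7.png')
C=np.array([.5473,-.0433])
print(o['clock'],o['eef_pos'],o['tool_rot'],o['grip_width'],cupfit(o,p,d,C,.0385))
v,u=np.nonzero(d>0);P=wrist_world(o,u,v,d=d[v,u]);r=np.hypot(*(P[:,:2]-C).T)
def plane(s):
    q=P[s]
    for _ in range(4):
        k=np.linalg.lstsq(np.c_[q[:,:2]-C,np.ones(len(q))],q[:,2],rcond=None)[0]
        e=q[:,2]-np.c_[q[:,:2]-C,np.ones(len(q))]@k;q=q[abs(e)<max(2*e.std(),.0007)]
    return len(q),np.round(k,4)
a=np.deg2rad(73.1);uu=(P[:,:2]-C)@[np.cos(a),np.sin(a)];ww=(P[:,:2]-C)@[-np.sin(a),np.cos(a)]
print('rim',plane((r>.0195)&(r<.0265)&(P[:,2]>.036)&(P[:,2]<.046)))
print('top',plane((r>.031)&(abs(uu)<.042)&(abs(ww)<.042)&(P[:,2]>.034)&(P[:,2]<.043)))
b=(p[v,u].sum(1)<130)&(P[:,2]>.065)&(P[:,2]<.095)&(abs(ww)<.03)&(abs(uu)<.13)
for s in (1,-1):
    m=b&(uu*s>.05);
    if m.any():print('grip',s,m.sum(),np.percentile(uu[m],[2,50,98]),np.percentile(ww[m],[2,98]))
cv2.imwrite('pics/w7c.png',cv2.resize(p[150:350],(640,200)))
```

```text
9.15 [ 0.5486475  -0.04331463  0.13727919] [1.43786199e-01 9.89604842e-01 1.93161541e-04 2.78346404e-03] 0.0001028904274139252 (2162, array([ 0.5466, -0.0441]), 0.0353, 'z,slopes', array([ 0.0391, -0.0009, -0.0013]), 'top', ((0.5476624369621277, -0.04340459406375885), (0.29166674613952637, 0.09123805910348892), 73.18268585205078), np.float64(0.037420719825391024))
rim (2137, array([-0.0016, -0.0031,  0.0389]))
top (7573, array([-0.0021, -0.0013,  0.0372]))
grip 1 1342 [0.08570496 0.08681861 0.09617145] [-0.01230738  0.01513819]
grip -1 1268 [-0.10369573 -0.09400347 -0.09294494] [-0.01241518  0.01485849]
```

View pics/w7.png

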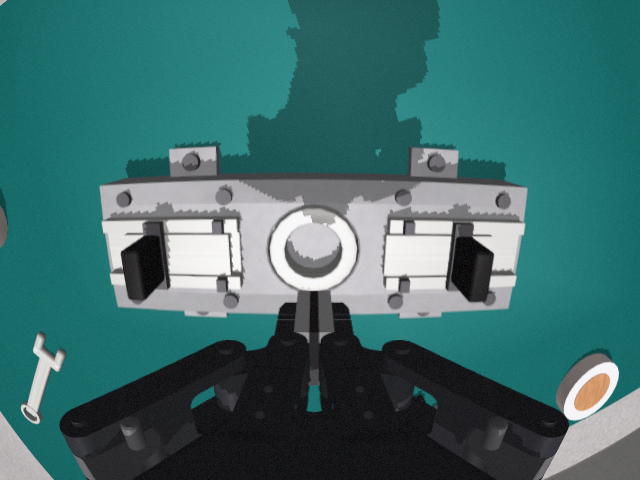

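The rim is 1.7 mm above the top face and parallel to it to within 0.2°, so the cup is home. The grips stand at +0.092 m and -0.099 m along the slide. I'll push keeper + from outside with the fingers shut.

apply_moves(
  targets=[
    [[0.25,0.82,0,-0.2,-1],[0.26,0.82,0,0,-1],[0.26,0.82,0,0,-1],[0.25,0.81,0,0,-1],[0,0,-0.3,0,-1],[0,0,-0.4,0,-1],[0,0,0,0,-1],[0,0,0,0,-1]],
  ],
)

```text
clock: 9.87
eef_pos: [0.5855, 0.0874, 0.1043]
tool_rot: [0.146, 0.989, -0.001, -0.003]
ft_force: [-0.3, 0.3, 0.2]
grip_width: -0.0003
grasp_force: 0.0
```

```bash
cat > s.py <<'E'
from h import *
o=get_obs();C=np.array([.5476,-.0434]);a=np.deg2rad(73.1);M=np.array([[np.cos(a),np.sin(a)],[-np.sin(a),np.cos(a)]])
print(o['clock'],o['eef_pos'],'u,w',M@(o['eef_pos'][:2]-C),'F u,w',M@o['ft_force'][:2],o['ft_force'][2])
E
python3 s.py
```

```text
9.8667 [0.58547988 0.08744632 0.10433303] u,w [0.1362073  0.00179332] F u,w [0.16427624 0.36394517] 0.24107496682404173
```

apply_moves(
  targets=[
    [[0,0,-0.3,0,-1],[0,0,-0.23,0,-1],[0,0,0,0,-1],[-0.06,-0.2,0,0,-1],[-0.045,-0.15,0,0,-1],[-0.02,-0.07,0,0,-1]],
  ],
)

```text
clock: 10.37
eef_pos: [0.5825, 0.0694, 0.0864]
tool_rot: [0.146, 0.989, -0.0, 0.0]
ft_force: [0.1, -0.1, -0.3]
grip_width: -0.0002
grasp_force: 0.0
```

apply_moves(
  targets=[
    [[-0.015,-0.05,0,0,-1],[-0.015,-0.05,0,0,-1],[-0.015,-0.05,0,0,-1],[-0.015,-0.05,0,0,-1],[-0.015,-0.05,0,0,-1]],
  ],
)

```text
clock: 10.78
eef_pos: [0.5801, 0.0616, 0.0861]
tool_rot: [0.145, 0.989, 0.001, 0.0]
ft_force: [1.0, 3.0, 2.0]
grip_width: 0.0001
grasp_force: 1.6
```

```bash
python3 s.py
```

```text
10.7833 [0.58007171 0.06158338 0.08609656] u,w [ 0.10988912 -0.00055048] F u,w [ 3.20868621 -0.11376799] 1.9941018239751678
```

Now in contact at 3.2 N. I'll keep sliding inward.

apply_moves(
  targets=[
    [[-0.02,-0.065,0,0,-1],[-0.02,-0.065,0,0,-1],[-0.02,-0.065,0,0,-1],[-0.02,-0.065,0,0,-1],[-0.02,-0.065,0,0,-1],[-0.02,-0.065,0,0,-1],[-0.02,-0.065,0,0,-1]],
  ],
)

```text
clock: 11.37
eef_pos: [0.5742, 0.0424, 0.086]
tool_rot: [0.146, 0.989, 0.0, 0.0]
ft_force: [1.3, 4.0, 2.6]
grip_width: 0.0
grasp_force: 1.7
```

apply_moves(
  targets=[
    [[-0.015,-0.05,0,0,-1],[-0.01,-0.03,0,0,-1],[-0.01,-0.03,0,0,-1],[0,0,0,0,-1]],
  ],
)

```text
clock: 11.7
eef_pos: [0.5729, 0.0383, 0.0858]
tool_rot: [0.146, 0.989, 0.0, 0.0]
ft_force: [1.5, 3.6, 2.4]
grip_width: 0.0001
grasp_force: 2.2
```

```bash
python3 s.py
```

```text
11.7 [0.57294945 0.03834617 0.08584749] u,w [ 0.08558499 -0.00049091] F u,w [ 3.92498159 -0.38881628] 2.3804187419181706
```

apply_moves(
  targets=[
    [[-0.008,-0.025,0,0,-1],[-0.008,-0.025,0,0,-1],[-0.008,-0.025,0,0,-1]],
  ],
)

```text
clock: 11.95
eef_pos: [0.5728, 0.0379, 0.086]
tool_rot: [0.145, 0.989, 0.003, 0.001]
ft_force: [3.5, 11.3, 0.9]
grip_width: 0.0004
grasp_force: 6.4
```

apply_moves(
  targets=[
    [[-0.008,-0.025,0,0,-1],[-0.008,-0.025,0,0,-1]],
  ],
)

```text
clock: 12.12
eef_pos: [0.5727, 0.0376, 0.0861]
tool_rot: [0.144, 0.99, 0.005, 0.001]
ft_force: [5.6, 17.1, -0.2]
grip_width: -0.0001
grasp_force: 8.8
```

```bash
python3 s.py
```

```text
12.1167 [0.57271509 0.03761827 0.08607474] u,w [ 0.0848204  -0.00047827] F u,w [18.03246505 -0.41877259] -0.22782426341680517
```

Keeper + is at its stop, with the force at 18 N and no further travel. I'll back off, lift, and go over to the other end.

apply_moves(
  targets=[
    [[0.1,0.3,0,0,-1],[0.15,0.45,0,0,-1],[0,0,0.7,0,-1],[0,0,0.6,0,-1],[0,0,0,0,-1]],
  ],
)

```text
clock: 12.53
eef_pos: [0.583, 0.0629, 0.1416]
tool_rot: [0.146, 0.989, -0.001, 0.003]
ft_force: [1.3, -0.4, 0.2]
grip_width: -0.0001
grasp_force: 0.0
```

apply_moves(
  targets=[
    [[-0.26,-0.86,0,0,-1],[-0.26,-0.86,0,0,-1],[-0.26,-0.86,0,0,-1],[-0.26,-0.86,0,0,-1],[-0.26,-0.86,0,0,-1],[-0.26,-0.86,0,0,-1],[-0.26,-0.86,0,0,-1],[0,0,0,0,-1]],
  ],
)

```text
clock: 13.2
eef_pos: [0.5047, -0.1836, 0.1366]
tool_rot: [0.15, 0.989, -0.002, -0.002]
ft_force: [0.3, 0.6, 0.3]
grip_width: -0.0002
grasp_force: 0.0
```

```bash
python3 s.py
```

```text
13.2 [ 0.50472919 -0.18355213  0.13662108] u,w [-0.1465621   0.00027684] F u,w [ 0.70727972 -0.13350809] 0.2643928111097139
```

apply_moves(
  targets=[
    [[0,0,-0.5,0,-1],[0,0,-0.5,0,-1],[0,0,-0.25,0,-1],[0,0,0,0,-1],[0.06,0.2,0,0,-1],[0.05,0.16,0,0,-1],[0,0,0,0,-1]],
  ],
)

```text
clock: 13.78
eef_pos: [0.5139, -0.1618, 0.0888]
tool_rot: [0.145, 0.989, 0.0, 0.001]
ft_force: [1.0, 0.3, 0.4]
grip_width: 0.0001
grasp_force: 0.0
```

```bash
python3 s.py
```

```text
13.7833 [ 0.51386419 -0.16178989  0.08876161] u,w [-0.12308413 -0.00213732] F u,w [ 0.55854741 -0.86365951] 0.42280587501818356
```

apply_moves(
  targets=[
    [[0.015,0.05,-0.06,0,-1],[0.015,0.05,0,0,-1],[0.015,0.05,0,0,-1],[0.02,0.065,0,0,-1],[0.02,0.065,0,0,-1],[0.02,0.065,0,0,-1],[0.02,0.065,0,0,-1],[0.02,0.065,0,0,-1]],
  ],
)

```text
clock: 14.45
eef_pos: [0.5186, -0.1443, 0.0856]
tool_rot: [0.146, 0.989, -0.0, 0.0]
ft_force: [-1.0, -2.7, 3.0]
grip_width: -0.0002
grasp_force: 1.7
```

apply_moves(
  targets=[
    [[0.02,0.065,0,0,-1],[0.02,0.065,0,0,-1],[0.02,0.065,0,0,-1],[0.015,0.05,0,0,-1],[0.01,0.03,0,0,-1]],
  ],
)

```text
clock: 14.87
eef_pos: [0.522, -0.1329, 0.0853]
tool_rot: [0.146, 0.989, 0.0, 0.0]
ft_force: [-0.8, -3.0, 3.4]
grip_width: 0.0002
grasp_force: 1.6
```

```bash
python3 s.py
```

```text
14.8667 [ 0.52202199 -0.13286073  0.08533274] u,w [-0.09303283 -0.00153304] F u,w [-3.05423545 -0.10773692] 3.388930704167227
```

apply_moves(
  targets=[
    [[0.015,0.05,0,0,-1],[0.015,0.05,0,0,-1],[0.01,0.03,0,0,-1],[0.01,0.03,0,0,-1]],
  ],
)

```text
clock: 15.2
eef_pos: [0.5239, -0.1267, 0.0853]
tool_rot: [0.146, 0.989, 0.0, 0.0]
ft_force: [-0.6, -3.2, 1.4]
grip_width: -0.0001
grasp_force: 1.6
```

apply_moves(
  targets=[
    [[0.01,0.03,0,0,-1],[0.01,0.03,0,0,-1]],
  ],
)

```text
clock: 15.37
eef_pos: [0.5243, -0.1253, 0.0853]
tool_rot: [0.146, 0.989, -0.001, -0.0]
ft_force: [-2.0, -8.1, 2.9]
grip_width: -0.0004
grasp_force: 4.4
```

```bash
python3 s.py
```

```text
15.3667 [ 0.52428667 -0.12532102  0.0853438 ] u,w [-0.08516038 -0.00150811] F u,w [-8.32050044 -0.43177325] 2.9410585832317175
```

Symmetric with the other side (0.085), and the force is rising. I'll press a little more, then back off, lift and look.

apply_moves(
  targets=[
    [[0.01,0.03,0,0,-1],[0.01,0.03,0,0,-1]],
  ],
)

```text
clock: 15.53
eef_pos: [0.5244, -0.125, 0.0854]
tool_rot: [0.147, 0.989, -0.004, -0.001]
ft_force: [-4.8, -14.6, 4.9]
grip_width: 0.0001
grasp_force: 7.4
```

apply_moves(
  targets=[
    [[-0.1,-0.3,0,0,-1],[-0.15,-0.45,0,0,-1],[0,0,0.8,0,-1],[0.1,0.4,0.8,0,-1],[0.2,0.75,0.4,0,-1],[0.2,0.75,0.2,0,-1],[0,0,0,0,-1],[0,0,0,0,-1]],
  ],
)

```text
clock: 16.2
eef_pos: [0.5358, -0.074, 0.1735]
tool_rot: [0.144, 0.99, 0.001, 0.0]
ft_force: [0.4, -0.5, -0.3]
grip_width: -0.0
grasp_force: 0.0
```

```bash
python3 s.py
python3 - <<'E'
from h import *
o,p,d=wrist('pics/w8.png')
C=np.array([.5476,-.0434]);v,u=np.nonzero(d>0);P=wrist_world(o,u,v,d=d[v,u])
a=np.deg2rad(73.1);uu=(P[:,:2]-C)@[np.cos(a),np.sin(a)];ww=(P[:,:2]-C)@[-np.sin(a),np.cos(a)]
b=(p[v,u].sum(1)<130)&(P[:,2]>.065)&(P[:,2]<.092)&(abs(ww)<.03)&(abs(uu)<.13)
for s in (1,-1):
    m=b&(uu*s>.04);
    if m.any():print('grip',s,m.sum(),np.percentile(uu[m],[2,50,98]))
E
```

```text
16.2 [ 0.5357903  -0.07403364  0.17348888] u,w [-0.03274379  0.00239442] F u,w [-0.34587878 -0.48466181] -0.2978842546350564
grip 1 871 [0.05957975 0.06048717 0.06979404]
grip -1 440 [-0.07072106 -0.06084239 -0.05949107]
```

View pics/w8.png

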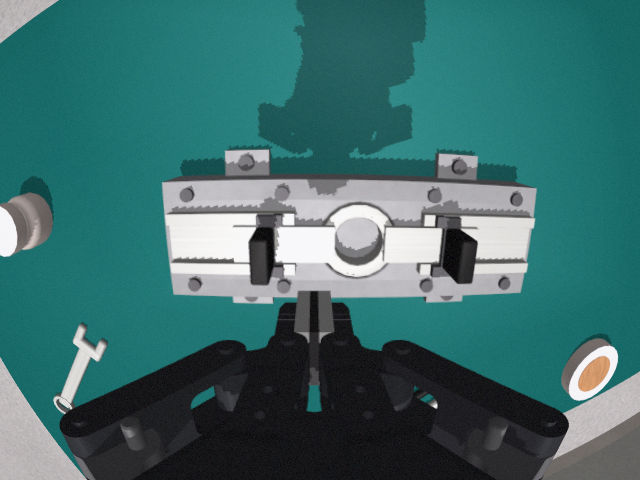

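Both keepers cover the rim at (333,245) and (385,245), and the inner grip faces are 60 mm off the axis, which puts the centres at 66 mm: home. The tool is clear and nothing else has moved.

```bash
python3 -c "
from workcell import order
print(order.job_done())"
```

```text
the job is handed in; nothing more can be done
None
```

The cup is home and level, both keepers are at their end stops over its rim, nothing else on the bench was touched, and I handed the job in at about 16 s of the 59 s allowed.

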